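# Set a small bottle under the presser foot of the coding head

### The job

Get the slim little wine bottle ready for coding: swing the head's presser lever right up to raise the foot, then take the bottle from its wooden cradle and lay it in the two vee rests of the coding head, with its neck in under the foot and its mouth up to the stop plate. Let go of it, then swing the lever right down so that the foot holds the neck. It is glass, so set it in gently, and leave the stout bottle and the other things on the bench where they are.

Things in the scene. Friction and masses are not known exactly. Their poses are not given: they have to be found in the camera images.
- coder: White and grey bench coding head, fixed. Origin on the bench under the middle of its two vee rests; x away from its front, y along the bottle's axis to the stop plate, z up. In its frame, mm: base 20 high; head block x -41..45, y 80..140, z 138..218; column x 42..118, y 75..170, to z 250, with a panel to z 300; steel anvil under the neck at y 90..120, top z 55.5.
- rest_mid (a point): Middle between the two white vee rests, on the axis of a bottle lying in them, at coder (0, 0, 70) mm; axes as coder. The rests, 10 mm thick, are at y -36 and +36, hold a 48 mm round body, reach up to z 60 and to x +-27; between them nothing stands above z 20. The slim bottle's origin comes here when home.
- stop_face (a point): Point of the steel stop plate's face that the mouth comes up to, at coder (0, 131.5, 70) mm; the plate spans x -22..22 and reaches up to z 90.
- lever_pivot (a point): Pivot of the presser lever, on the front of the head, at coder (-48, 110, 175) mm. The lever turns about the coder's y.
- lever_grip (a point): Place to pinch the lever, 85 mm from its pivot. The lever is a steel bar 105 mm long pointing to the front (-x of the coder); its last 45 mm are a black handle 16 wide (along y) and 14 thick. With the lever at angle q the bar points along (-cos(q-0.45), 0, sin(q-0.45)) in the coder frame.
- foot: Presser foot: rubber-soled steel plate 26 x 30 x 11 mm under the head block, at coder x 0, y 105; origin at the middle of its underside, which is at z 83 with the lever down and z 113 with it up. It covers the neck's place, so a neck can only come in along y under the raised foot.
- lever (a joint): Presser lever angle: 0 right down (bar 0.45 rad below level, foot down), 1.0 right up (bar 0.55 rad above level, foot 30 mm higher). It stays where it is left; about 2 N at the handle moves it.
- slim: The slim bottle, dark glass, full, about 0.34 kg, lying. Origin on its axis, near its centre of mass; x along its axis towards the mouth. Body 48 mm in diameter from x -55 to 45, shoulder to x 70, black neck 28 mm in diameter to the mouth at x 130 (185 mm overall). It may have rolled about x.
- slim_mouth (a point): Centre of the slim bottle's mouth, 130 mm from its origin along its x.
- stout: The other lying bottle, same glass, stouter and shorter: body 56 mm in diameter, 144 mm overall, origin on its axis, x towards the mouth (98 mm). To be left alone.
- cradle_a: Wooden cradle of the slim bottle, fixed: base 110 x 66 x 10 mm, two 10 mm thick vee rests at x -36 and +36, sides up to z 45; holds the slim bottle's axis at z 55, along its x. Origin under its centre. Nothing between the rests above z 10.
- cradle_b: The same sort of cradle, with the stout bottle (axis at z 61).
- label_roll: Roll of paper labels standing on end, 90 mm in diameter, 60 high, 38 mm hole; origin under its centre.
- tall_bottle: Full-size standing wine bottle, 74 mm in diameter, 290 mm high; origin under its centre.
- mallet: Hammer lying on the bench, 240 mm long, handle to its -x; origin under its middle.
- cup: White mug, 76 mm in diameter, 95 mm high, standing; origin under its centre, handle to its y.
Mind the look-alikes: they are no part of the job. Leave any pink look-alike of the slim alone.

How it is judged:
By the outcome, as a careful person would: the job done as asked, in the order asked, and still so for the second after the job is handed in, with the robot touching nothing.
It also fails if it takes over 72 s, if anything falls off the work surface, if the arm or the gripper's body presses on something with over 40 N, if the wrist force passes 120 N, or if a joint passes its speed limit or range.

### The arm

A 6-joint arm with a two-finger parallel gripper is mounted at the origin on the work surface. World frame = base frame: x ahead of the robot, y to its left, z up, the work surface at z = 0. Lengths are in m, angles in rad, forces in N, time in s.
With the tool pointing down it reaches from about 0.35 to 0.925 m from the base axis. Payload 6.4 kg.
Tool frame: the origin (TCP) lies at the very end of the fingers, on their centre line; the grasp point (between the pads) lies 19 mm behind it; z points along the fingers, y is the line along which they close (so a half turn about z gives the same grasp; the last joint's range is limited). The gripper opens to 94 mm and grips with 3 to 60 N. Pads are 16 mm wide; open, the fingers measure 119 mm over their backs; the gripper's body (75 mm by 177 mm) begins 78 mm behind the grasp point.
Start: joints at [0.987, 0.245, 1.558, -0, 1.339, -0.174], TCP at [0.259, 0.596, 0.205] pointing down, gripper open.
Joint ranges: [-3.13, 3.13], [-1.02, 2.26], [0.13, 2.54], [-0.95, 4.09], [0.21, 2.88], [-2.74, 2.74]. Speed limits (rad/s): [2.57, 2.57, 3.14, 3.14, 3.14, 3.14].

### API

Orientations are given as a unit quaternion [w, x, y, z].
In Python, from station import * gives the robot as it stands. The module is installed in compiled form; this text tells all that it offers.
- The arm moves only by the shell command python3 -m creep 'ROWS' [OPENING] [FORCE]. ROWS is JSON, a list that holds one entry, the list of rows, each a list of 6 numbers: the shift along the tool's x, y, z scaled (see below), then the turn, a rotation vector about the tool's x, y, z scaled (see below). A call has 1 to 12 rows; each row is the pose to reach, as a shift and turn from the pose commanded when the call began, along the tool's axes at that moment; what a row does not reach only later rows make up. The controller multiplies each number of a shift by 20 cm and each number of a turn by pi/2 rad. A row lasts 1/10 s, in which the tool goes at most 50 mm and 8.59 degrees, less where a joint would pass 70% of its speed; a pose out of reach is approached as far as the arm can. A call with a number of a shift or a turn outside -1 to 1 is refused whole. A call with a gripper value outside its range is refused whole. OPENING is the closure, from -1 (fully open) to 1 (shut), set as the call begins (- or left out, the last holds). The fingers move at their own pace and stop on an object; FORCE is the grip in N (left out, the last holds). Time passes only in rows, so rows that repeat a pose let the fingers close. It gives the time, the measured TCP pose, the force, the opening and the grip force at its end, in the units of the state.
- read_state(): the state, without advancing time (a new reading comes with each control period).
- grab_frame(name): name is "scene" or "top" or "wrist"; returns the picture (480x640x3 uint8, red, green, blue); there is no depth.
- camera_info(name): a dict with "fovy" (degrees; the focal length in pixels is half the picture's height over the tangent of half this angle, whatever the lens; pixels are square), "cx", "cy" (the principal point, pixels), "k1" (the pictures are not rectified: a ray, as slopes to the right and down, at radius r is drawn at 1 + k1 r^2 times it, then the intrinsics apply), "position" and "orientation" of the camera in the world; the wrist camera has in their place "tool_from_camera" (4x4, takes a point from camera to tool coordinates, whose origin is the TCP and whose axes are the flange's). Camera axes: x right, y down, z forward; pixel columns grow to the right and rows downward; lengths in m; the calibration is good to about 2 mm. A picture is of the moment at which its call begins: read the wrist's pose just before it. camera_info takes no time and is no camera call.
- finish_job(): hands the job in; it is judged then, once.
The state is a dict: "time_s": time; "joint_pos": joint angles; "qd": joint speeds; "joint_torque": joint torques, N m; "tcp_pos": TCP position; "eef_rot": TCP orientation; "ft_force": force on the tool from outside, world axes, zero at the start; "torque": the same for the moment, N m; "opening": opening from 0.0 (shut) to 1.0 (fully open); "grasp_force": force on a finger pad.
Only numpy, scipy, OpenCV 4.12 (cv2) and the standard library are available. Lean on these libraries where they do the work, as an engineer would, in place of code of your own. Each camera call takes 0.05 s, during which the arm holds its last target. There are 200 camera calls.

## Working session

There is one attempt and no reset: what is moved stays moved. The work goes in short steps, Python scripts to look and compute and a shell command to move; the robot and the scene stay as the last step left them, time stands still between calls to the robot, and variables do not carry over. Pictures are saved under pics/ and viewed, at most 10 in all, crops included, and the job is handed in when it is done.

```bash
mkdir -p pics
python3 - <<'E'
from station import *
import cv2
s=read_state();print(s)
for n in("scene","top","wrist"):
    print(n,camera_info(n))
    cv2.imwrite(f"pics/{n}0.png",cv2.cvtColor(grab_frame(n),cv2.COLOR_RGB2BGR))
E
```

```text
{'time_s': 0.0, 'joint_pos': array([ 9.86911461e-01,  2.45801506e-01,  1.55897960e+00, -8.35791224e-06,
        1.33870200e+00, -1.74116166e-01]), 'qd': array([ 0.00102246, -0.00014206, -0.00026068, -0.00103627,  0.00091148,
       -0.00059505]), 'joint_torque': array([-3.88921781e-04, -4.15825331e+01, -3.14610350e+01,  6.85034855e-02,
        3.30481399e-02, -1.32435966e-04]), 'tcp_pos': array([0.25863398, 0.59568545, 0.20437191]), 'eef_rot': array([-3.45948098e-04,  2.03452895e-01,  9.79084279e-01, -8.79650816e-04]), 'ft_force': array([-0.58662006,  0.36639926,  0.67217083]), 'torque': array([-0.02741231, -0.00902864, -0.05055235]), 'grasp_force': 0.0, 'opening': 1.0001694698480368}
scene {'fovy': 45.914434705813626, 'cx': 313.9902380396322, 'cy': 234.43047138279695, 'k1': -0.05450659195541443, 'position': array([1.44058661, 0.09437375, 1.13848887]), 'orientation': array([-0.25708197,  0.65133213,  0.6651418 , -0.25934861])}
top {'fovy': 56.82429874440766, 'cx': 318.0157631343798, 'cy': 243.55389799839614, 'k1': -0.0005263590245441695, 'position': array([0.25722432, 0.07926451, 1.27889028]), 'orientation': array([ 0.06962357, -0.69314549,  0.71537612, -0.05421161])}
wrist {'fovy': 66.09840011641768, 'cx': 313.8831427003729, 'cy': 237.30456474881862, 'k1': -0.003145737028957939, 'tool_from_camera': array([[ 8.12465225e-04, -9.70400037e-01, -2.41501775e-01,
         7.05394111e-02],
       [ 9.99999660e-01,  7.53967931e-04,  3.34632904e-04,
         4.25779411e-04],
       [-1.42643189e-04, -2.41501965e-01,  9.70400320e-01,
        -1.78805279e-01],
       [ 0.00000000e+00,  0.00000000e+00,  0.00000000e+00,
         1.00000000e+00]])}
```

View pics/top0.png

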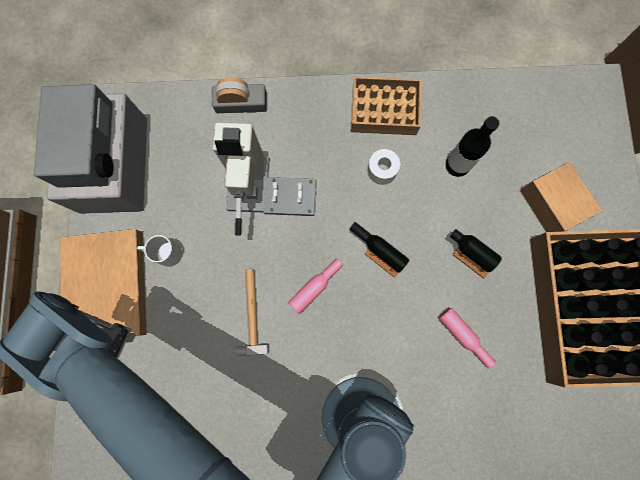

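View pics/scene0.png

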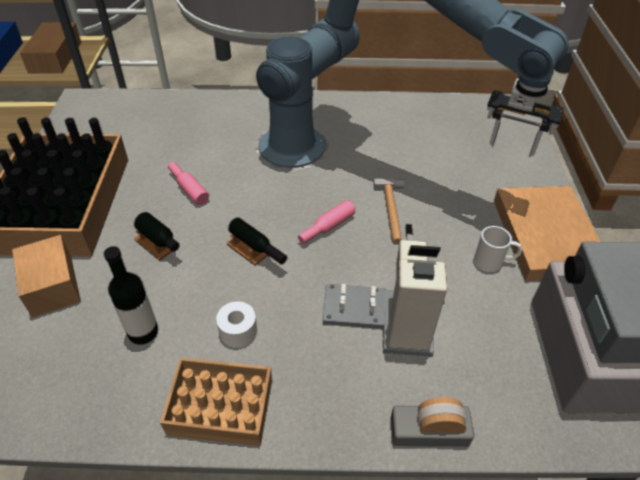

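The top view shows two dark bottles lying in cradles, at about (380,247) and (475,252). There are also two pink look-alikes at (316,286) and (467,337). The one at (380,247) is longer and thinner with a long neck, so it fits the slim. The coder is at about (265,190), with its lever pointing down-image at (238,215). I'll confirm with an enlarged crop.

Run:
```python
import cv2,numpy as np
t=cv2.imread("pics/top0.png")
a=cv2.resize(t[205:290,340:510],None,fx=4.7,fy=4.7,interpolation=cv2.INTER_CUBIC)[:400]
cv2.imwrite("pics/c1.png",a)
b=cv2.resize(t[110:250,200:330],None,fx=4.2,fy=4.2,interpolation=cv2.INTER_CUBIC)
cv2.imwrite("pics/c2.png",b);print(a.shape,b.shape)
```

```text
(400, 799, 3) (588, 546, 3)
```

View pics/c1.png

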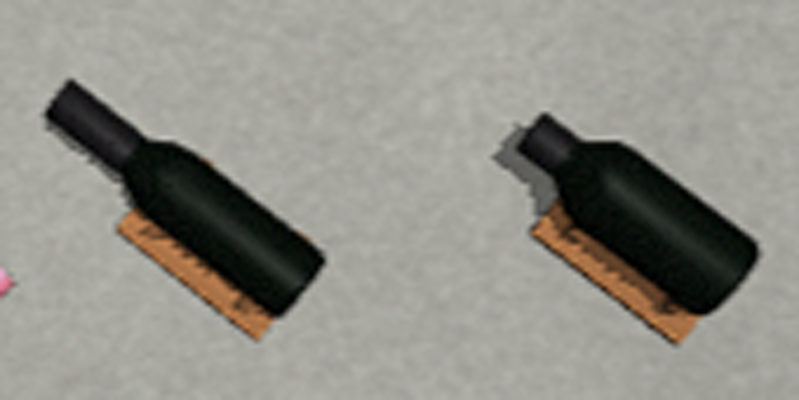

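View pics/c2.png

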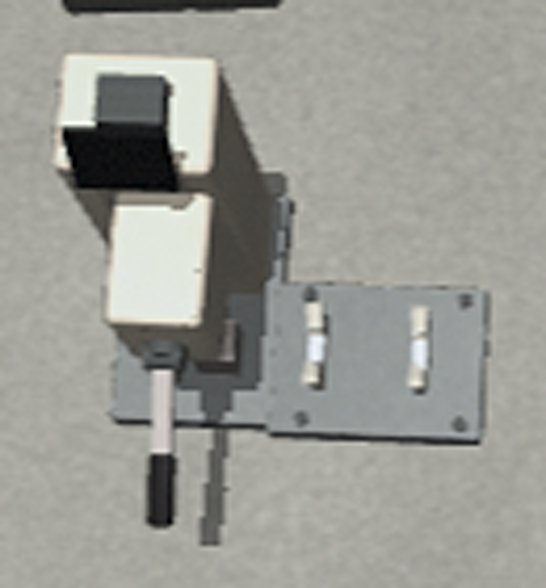

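The crop confirms it: the left bottle (mouth at crop (58,97), base at (300,288)) has the long slender neck, so it's the slim. The right one is stout. In the coder crop, the rest tips are at (315,303)/(313,387) and (420,307)/(418,390), and the lever's handle end is at (160,522).

```bash
cat > h.py <<'E'
from station import *
import numpy as np, cv2
from scipy.spatial.transform import Rotation as R
def rot(q): return R.from_quat(np.r_[q[1:],q[0]])
def cam(n,s=None):
    c=camera_info(n); f=240/np.tan(np.radians(c["fovy"])/2)
    K=np.array([[f,0,c["cx"]],[0,f,c["cy"]],[0,0,1]]); d=np.array([c["k1"],0,0,0.])
    if n=="wrist":
        T=c["tool_from_camera"]; Q=rot(s["eef_rot"])
        return K,d,(Q*R.from_matrix(T[:3,:3])).as_matrix(),s["tcp_pos"]+Q.apply(T[:3,3])
    return K,d,rot(c["orientation"]).as_matrix(),c["position"]
def onz(C,px,z):
    K,d,M,p=C; u=cv2.undistortPoints(np.array(px,float).reshape(-1,1,2),K,d)[:,0]
    r=np.c_[u,np.ones(len(u))]@M.T
    return p+r*((z-p[2])/r[:,2])[:,None]
def proj(C,X):
    K,d,M,p=C; return cv2.projectPoints(((np.atleast_2d(X)-p)@M),np.zeros(3),np.zeros(3),K,d)[0][:,0]
np.set_printoptions(precision=4,suppress=True)
E
python3 - <<'E'
from h import *
t=cam("top")
b=onz(t,np.array([[58,97],[300,288]])/4.7+[340,205],.055)
d=b[0]-b[1];print("slim",b,np.linalg.norm(d),np.degrees(np.arctan2(d[1],d[0])), "origin",b[1]+d*55/185, b[0]-d*130/185)
r=onz(t,np.array([[315,303],[313,387],[420,307],[418,390]])/4.2+[200,110],.060)
print("rests",r,r.mean(0)); y=(r[0]+r[1]-r[2]-r[3])/2;x=(r[0]-r[1]+r[2]-r[3])/2
print(np.linalg.norm(y),np.linalg.norm(x),np.degrees(np.arctan2(y[1],y[0])),np.degrees(np.arctan2(x[1],x[0])))
o=r.mean(0)*[1,1,0]
# dowels corners base screws etc: predict
a=np.arctan2(y[1],y[0])-np.pi/2
Rz=R.from_euler('z',a)
P=lambda *v:o+Rz.apply(np.array(v)/1000)
for nm,v in dict(hb=[-41,80,218],hb2=[-41,140,218],col=[118,75,250],stop=[-22,131.5,90],stop2=[22,131.5,90],piv=[-48,110,175]).items():
    u=proj(t,P(*v))[0];print(nm,P(*v),"top crop",(u-[200,110])*4.2,"scene",proj(cam("scene"),P(*v))[0])
for q in np.arange(0,1.01,.1):
    e=P(-48-105*np.cos(q-.45),110,175+105*np.sin(q-.45));print(round(q,1),e,(proj(t,e)[0]-[200,110])*4.2,proj(cam("scene"),e)[0])
E
```

```text
slim [[ 0.5225  0.0047  0.055 ]
 [ 0.4027 -0.1324  0.055 ]] 0.1820055490171575 48.866500324345026 origin [ 0.4383 -0.0917  0.055 ] [ 0.4383 -0.0917  0.055 ]
rests [[0.6566 0.2208 0.06  ]
 [0.5974 0.2229 0.06  ]
 [0.651  0.1491 0.06  ]
 [0.5927 0.1518 0.06  ]] [0.6244 0.1862 0.06  ]
0.07158732806173992 0.05881413654639624 85.92054263251968 -2.316400414392512
hb [0.5892 0.2689 0.218 ] top crop [203.737  332.2121] scene [398.5659 236.5376]
hb2 [0.5935 0.3287 0.218 ] top crop [103.4434 328.8814] scene [425.7845 238.4196]
col [0.7475 0.2526 0.25  ] top crop [220.9939  57.6664] scene [398.6993 284.1955]
stop [0.6118 0.3189 0.09  ] top crop [163.0565 358.9593] scene [414.3853 280.8186]
stop2 [0.6557 0.3158 0.09  ] top crop [167.8429 295.3701] scene [414.9265 295.8322]
piv [0.5844 0.2993 0.175 ] top crop [167.0325 362.1247] scene [409.6026 247.9998]
0.0 [0.4901 0.306  0.1293] [170.537  526.8768] [406.2943 231.524 ]
0.1 [0.486  0.3063 0.139 ] [167.037  530.3149] [406.7493 227.5965]
0.2 [0.4829 0.3065 0.149 ] [163.4745 532.1454] [407.2338 223.8326]
0.3 [0.4808 0.3067 0.1593] [159.8826 532.3068] [407.7442 220.2648]
0.4 [0.4798 0.3068 0.1698] [156.2967 530.7514] [408.2767 216.9249]
0.5 [0.4798 0.3068 0.1802] [152.754  527.4473] [408.8274 213.8442]
0.6 [0.4808 0.3067 0.1907] [149.2933 522.3814] [409.3919 211.0533]
0.7 [0.4829 0.3065 0.201 ] [145.9545 515.5606] [409.9656 208.5818]
0.8 [0.486  0.3063 0.211 ] [142.7782 507.0143] [410.5438 206.458 ]
0.9 [0.4901 0.306  0.2207] [139.8049 496.796 ] [411.1214 204.7085]
1.0 [0.4951 0.3057 0.2299] [137.0743 484.9842] [411.6931 203.358 ]
```

```bash
python3 -m creep '[[[-1,-0.7,-0.6,0,0,-0.217],[-1,-0.7,-0.6,0,0,-0.217],[-1,-0.7,-0.6,0,0,-0.217],[-1,-0.7,-0.6,0,0,-0.217],[-1,-0.7,-0.6,0,0,-0.217],[-1,-0.7,-0.6,0,0,-0.217]]]' && python3 -m creep '[[[-0.35,-0.57,0,0,0,0],[-0.35,-0.57,0,0,0,0],[-0.35,-0.57,0,0,0,0],[-0.35,-0.57,0,0,0,0],[-0.35,-0.57,0,0,0,0]]]'
python3 - <<'E'
from h import *
import pickle
s=read_state(); w=grab_frame("wrist"); pickle.dump(s,open("w1.pkl","wb"))
cv2.imwrite("pics/w1.png",w[...,::-1]); print(s["tcp_pos"],s["time_s"])
C=cam("wrist",s)
a=np.radians(-3.9);o=np.array([.622,.1865,0]);Rz=R.from_euler('z',a)
for v in [[-27,36,60],[27,36,60],[-27,-36,60],[27,-36,60],[-41,80,218],[-41,140,218],[-22,131.5,90]]: print(v,proj(C,o+Rz.apply(np.array(v)/1000)))
E
```

```text
time_s: 0.75
tcp_pos: [0.3886, 0.3859, 0.3279]
eef_rot: [0.002, 0.036, 0.999, 0.001]
ft_force: [0.3, 0.2, 0.8]
opening: 1.003
grasp_force: 0.0
time_s: 1.25
tcp_pos: [0.4486, 0.2693, 0.3252]
eef_rot: [-0.0, 0.035, 0.999, 0.0]
ft_force: [0.3, -0.3, -0.4]
opening: 1.0
grasp_force: 0.0
[0.4486 0.2693 0.3252] 1.25
[-27, 36, 60] [[286.925 319.802]]
[27, 36, 60] [[287.6944 356.4799]]
[-27, -36, 60] [[232.1174 319.8815]]
[27, -36, 60] [[234.3292 356.5542]]
[-41, 80, 218] [[323.638 386.677]]
[-41, 140, 218] [[391.1228 386.5415]]
[-22, 131.5, 90] [[362.4431 334.4682]]
```

View pics/w1.png

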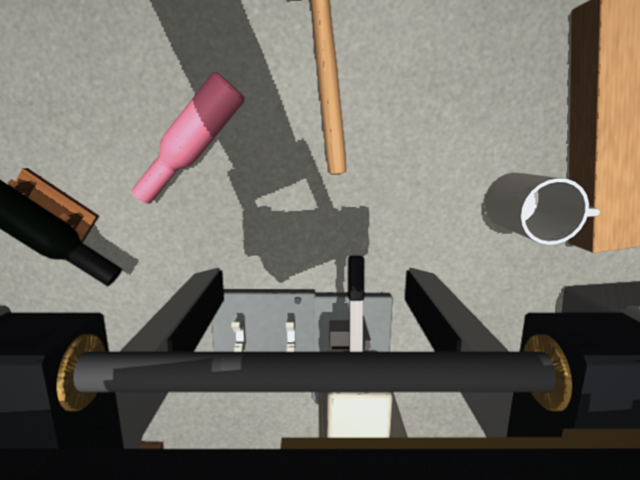

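The wrist view shows the lever handle end at (356,257), the rests at about (238,325) and (291,325), and the head front edge at row 391, partly hidden by the gripper bar. I'll move forward for a clear, settled view.

```bash
python3 -m creep '[[[-0.5,-0.15,0,0,0,0],[-0.5,-0.15,0,0,0,0],[-0.5,-0.15,0,0,0,0],[-0.5,-0.15,0,0,0,0],[-0.5,-0.15,0,0,0,0]]]' >/dev/null
python3 - <<'E'
from h import *
import pickle
s=read_state(); w=grab_frame("wrist"); pickle.dump(s,open("w2.pkl","wb"))
cv2.imwrite("pics/w2.png",w[...,::-1]); print(s["tcp_pos"],s["qd"])
cv2.imwrite("pics/w2c.png",cv2.resize(w[140:350,215:475,::-1],None,fx=2.8,fy=2.8,interpolation=cv2.INTER_CUBIC))
E
```

```text
[0.5453 0.2341 0.3254] [ 0.0041 -0.0184  0.0089 -0.0023 -0.0027 -0.0015]
```

View pics/w2c.png

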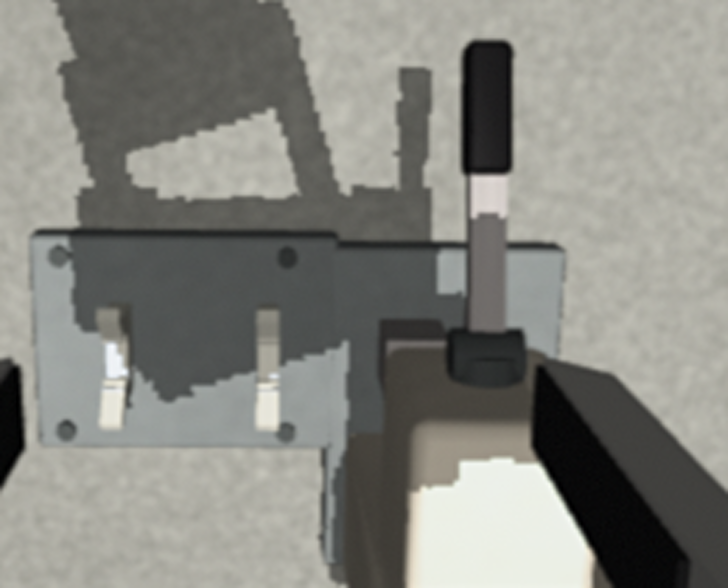

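The view is clear. Rest tips are at crop (110,309)/(111,429) and (268,309)/(267,429), and the handle end and start are at (488,42) and (488,172). I'll fit the coder pose and lever angle from these.

```bash
cat > fit.py <<'E'
from h import *
import pickle
from scipy.optimize import least_squares
C=cam("wrist",pickle.load(open("w2.pkl","rb")));T=cam("top")
uw=np.array([[110,309],[111,429],[268,309],[267,429],[488,42],[488,172]])/2.8+[215,140]
ut=np.array([[418,390],[420,307],[313,387],[315,303],[160,522],[160,455]])/4.2+[200,110]
def pts(p):
    q=p[3]-.45;d=np.array([-np.cos(q),0,np.sin(q)]);n=np.array([np.sin(q),0,np.cos(q)]);pv=np.array([-48,110,175])
    X=np.array([[-27,-36,60],[27,-36,60],[-27,36,60],[27,36,60],pv+105*d+7*n,pv+60*d+7*n])/1000
    return np.r_[p[:2],0]+R.from_euler('z',p[2]).apply(X)
fw=lambda p:(proj(C,pts(p))-uw); ft=lambda p:(proj(T,pts(p))-ut)
for nm,f in dict(w=lambda p:fw(p).ravel(),t=lambda p:ft(p).ravel(),both=lambda p:np.r_[fw(p).ravel(),ft(p).ravel()]).items():
    r=least_squares(f,[.622,.187,-.06,.2],loss='soft_l1');print(nm,r.x,np.degrees(r.x[2]));print(np.abs(r.fun).max(),r.fun.reshape(-1,2).round(1).tolist())
E
python3 fit.py
```

```text
w [ 0.6282  0.1893 -0.0775  0.0843] -4.442045749089031
1.6641924506457428 [[-0.8, 1.0], [-0.0, -1.5], [0.2, 1.7], [0.2, -0.9], [-0.2, 0.1], [0.5, -0.1]]
t [ 0.6248  0.1866 -0.1005  0.0155] -5.7555710254660175
1.403324947450102 [[-0.6, -0.5], [0.4, 1.0], [-0.8, -1.4], [0.4, 0.4], [0.1, 0.5], [0.3, -0.3]]
both [ 0.6275  0.189  -0.0816  0.0721] -4.673297225794588
2.13613208890456 [[-1.1, 0.4], [-0.4, -2.1], [-0.0, 1.2], [-0.2, -1.3], [-0.3, 0.2], [0.3, -0.3], [-1.3, -1.6], [-0.6, -0.1], [-1.5, -2.0], [-0.6, -0.2], [-0.3, 0.7], [-0.2, -0.3]]
```

```bash
python3 -m creep '[[[0.2,0.36,0,0,0,0],[0.2,0.36,0,0,0,0],[0.2,0.36,0.5,0,0,0],[0.2,0.36,0.5,0,0,0],[0.2,0.36,0.5,0,0,0],[0.2,0.36,0.5,0,0,0]]]'
```

```text
time_s: 2.45
tcp_pos: [0.5106, 0.3079, 0.2263]
eef_rot: [-0.0, 0.034, 0.999, -0.0]
ft_force: [-0.7, -0.4, 1.0]
opening: 0.997
grasp_force: 0.0
```

```bash
python3 -m creep '[[[0,0,0.25,0,0,0],[0,0,0.45,0,0,0],[0,0,0.53,0,0,0],[0,0,0.53,0,0,0],[0,0,0.53,0,0,0]]]' && python3 -m creep '[[[0,0,0,0,0,0],[0,0,0,0,0,0],[0,0,0,0,0,0],[0,0,0,0,0,0],[0,0,0,0,0,0],[0,0,0,0,0,0],[0,0,0,0,0,0],[0,0,0,0,0,0]]]' 1 15
```

```text
time_s: 2.95
tcp_pos: [0.5134, 0.3081, 0.1228]
eef_rot: [0.002, 0.034, 0.999, 0.001]
ft_force: [-0.3, 0.8, -1.1]
opening: 1.0
grasp_force: 0.0
time_s: 3.75
tcp_pos: [0.5113, 0.3073, 0.1194]
eef_rot: [-0.0, 0.034, 0.999, -0.0]
ft_force: [0.6, 0.3, 0.9]
opening: 0.354
grasp_force: 0.0
```

```bash
python3 -m creep '[[[0,0,0,0,0,0],[0,0,0,0,0,0],[0,0,0,0,0,0],[0,0,0,0,0,0],[0,0,0,0,0,0]]]' && python3 -m creep '[[[0.022,0,-0.073,0,0,0],[0.027,0,-0.115,0,0,0],[0.03,0,-0.157,0,0,0],[0.026,0,-0.2,0,0,0],[0.022,0,-0.242,0,0,0],[0.01,0,-0.28,0,0,0],[-0.003,0,-0.323,0,0,0],[-0.018,0,-0.355,0,0,0],[-0.032,0,-0.38,0,0,0],[-0.046,0,-0.4,0,0,0],[-0.046,0,-0.4,0,0,0],[-0.046,0,-0.4,0,0,0]]]'
```

```text
time_s: 4.25
tcp_pos: [0.5113, 0.3069, 0.1193]
eef_rot: [-0.0, 0.035, 0.999, -0.0]
ft_force: [-0.3, -4.6, 0.6]
opening: 0.168
grasp_force: 15.0
time_s: 5.45
tcp_pos: [0.5172, 0.3063, 0.1956]
eef_rot: [-0.005, 0.034, 0.999, -0.001]
ft_force: [-5.1, -0.3, -23.4]
opening: 0.171
grasp_force: 15.0
```

```bash
python3 -m creep '[[[-0.035,0,-0.38,0,0,0],[-0.035,0,-0.38,0,0,0],[-0.035,0,-0.38,0,0,0],[-0.035,0,-0.38,0,0,0],[-0.035,0,-0.38,0,0,0],[-0.035,0,-0.5,0,0,0],[-0.035,0,-1,0,0,0],[-0.035,0,-1,0,0,0],[-0.035,0,-1,0,0,0],[-0.035,0,-1,0,0,0],[-0.035,0,-1,0,0,0]]]' -1 && python3 -m creep '[[[0.12,-1,0,0,0,0.7],[0.12,-1,0,0,0,0.7],[0.12,-1,0,0,0,0.7],[0.12,-1,0,0,0,0.7],[0.12,-1,0,0,0,0.7],[0.12,-1,0,0,0,0.7],[0.12,-1,0,0,0,0.7],[0.12,-1,0,0,0,0.7]]]'
```

```text
time_s: 6.55
tcp_pos: [0.527, 0.306, 0.3972]
eef_rot: [-0.002, 0.034, 0.999, -0.001]
ft_force: [-0.0, 1.2, -0.3]
opening: 0.999
grasp_force: 0.0
time_s: 7.35
tcp_pos: [0.4891, 0.1081, 0.3969]
eef_rot: [-0.002, 0.553, 0.833, -0.001]
ft_force: [-0.4, -0.4, 0.0]
opening: 1.0
grasp_force: 0.0
```

```bash
python3 -m creep '[[[-0.99,-0.98,0.48,0,0,0.71],[-0.99,-0.98,0.48,0,0,0.71],[-0.99,-0.98,0.48,0,0,0.71],[-0.99,-0.98,0.48,0,0,0.71],[-0.99,-0.98,0.48,0,0,0.71],[-0.99,-0.98,0.48,0,0,0.71],[-0.99,-0.98,0.48,0,0,0.71],[-0.99,-0.98,0.48,0,0,0.71],[-0.99,-0.98,0.48,0,0,0.71],[-0.99,-0.98,0.48,0,0,0.71]]]'
python3 - <<'E'
from h import *
import pickle
s=read_state(); w=grab_frame("wrist"); pickle.dump(s,open("w3.pkl","wb"))
t=grab_frame("top")
A=cv2.resize(w[...,::-1],(533,400));B=cv2.resize(t[150:250,200:264,::-1],(256,400))
cv2.imwrite("pics/w3.png",w[...,::-1]);cv2.imwrite("pics/w3c.png",np.hstack([A,B])); print(s["tcp_pos"],s["eef_rot"],s["joint_pos"])
C=cam("wrist",s)
d=np.array([np.cos(.853),np.sin(.853),0]);o=np.array([.438,-.092,.055])
print(proj(C,[o+.13*d,o-.055*d,o])*400/480)
E
```

```text
time_s: 8.35
tcp_pos: [0.3865, -0.1502, 0.3021]
eef_rot: [-0.001, 0.909, 0.417, -0.001]
ft_force: [-0.8, 0.2, -0.4]
opening: 1.002
grasp_force: 0.0
[ 0.3865 -0.1502  0.3021] [-0.0011  0.9091  0.4166 -0.0006] [-0.6456 -0.411   1.9995 -0.      1.5556  0.0657]
[[264.4296   6.5085]
 [263.1565 156.4225]
 [263.5066 115.2253]]
```

View pics/w3c.png

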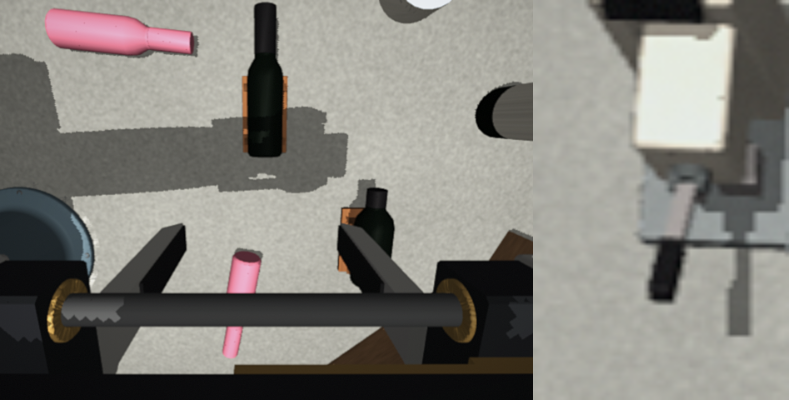

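The slim lies at (264,4) to (265,156) in the wrist picture, close to the prediction of (264,6) to (263,156). The top crop on the right shows the lever foreshortened, with its end at full-image pixel (232,224), which matches q≈1. I'll refine the axis by segmentation.

Run:
```python
from h import *
import pickle
s=pickle.load(open("w3.pkl","rb"));C=cam("wrist",s);w=cv2.imread("pics/w3.png")
m=(w.max(2)<42)
for v in range(0,200,12):
    c=np.flatnonzero(m[v,280:360])+280; print(v,c[0] if len(c) else 0,c[-1] if len(c) else 0,len(c),end='; ')
rows=[25,45,100,110,120,130,140,150,160,170]; 
P=[]
for v in range(12,183,3):
    c=np.flatnonzero(m[v,280:360])+280
    if len(c): P.append([(c[0]+c[-1])/2,v])
P=np.array(P);X=onz(C,P,.055)
vx,vy,x0,y0=cv2.fitLine(X[:,:2].astype(np.float32),cv2.DIST_HUBER,0,.001,.001).ravel()
d=np.array([vx,vy])*np.sign(vx)
print("heading",np.degrees(np.arctan2(d[1],d[0])))
e=onz(C,[[317,4.5],[318,187]],.055)[:,:2]
u=[(k-[x0,y0])@d for k in e]; print(u[0]-u[1]); o1=np.array([x0,y0])+d*(u[0]-.130);o2=np.array([x0,y0])+d*(u[1]+.055);print(o1,o2)
ax=rot(s["eef_rot"]).as_matrix();print("tool y deg",np.degrees(np.arctan2(ax[1,1],ax[0,1])))
o=(o1+o2)/2; print("shift m tool",ax.T@(np.r_[o,.036]-s["tcp_pos"]))
```

```text
0 0 0 0; 12 306 330 25; 24 306 331 26; 36 306 330 25; 48 306 330 25; 60 306 330 25; 72 305 331 27; 84 299 337 39; 96 298 339 42; 108 297 338 42; 120 298 338 41; 132 298 338 41; 144 297 338 42; 156 298 338 41; 168 297 338 42; 180 298 338 41; 192 0 0 0; heading 49.398922
0.18723030514309763
[ 0.4415 -0.091 ] [ 0.44   -0.0927]
tool y deg -40.75650994548418
shift m tool [0.0797 0.0036 0.266 ]
```

```bash
python3 -m creep '[[[0.38,0.018,0,0,0,0],[0.38,0.018,0.3,0,0,0],[0.38,0.018,0.6,0,0,0],[0.38,0.018,0.6,0,0,0],[0.38,0.018,0.6,0,0,0],[0.38,0.018,0.6,0,0,0]]]'
python3 - <<'E'
from h import *
s=read_state();ax=rot(s["eef_rot"]).as_matrix()
print(ax.T@(np.array([.4407,-.0919,.036])-s["tcp_pos"]),s["ft_force"])
E
```

```text
time_s: 9.05
tcp_pos: [0.4398, -0.0954, 0.1842]
eef_rot: [0.0, 0.909, 0.416, 0.0]
ft_force: [0.5, 0.2, 0.6]
opening: 1.003
grasp_force: 0.0
[ 0.0033 -0.0016  0.1482] [0.46   0.2223 0.6093]
```

```bash
python3 -m creep '[[[0,-0.008,0.2,0,0,0],[0,-0.008,0.4,0,0,0],[0,-0.008,0.55,0,0,0],[0,-0.008,0.66,0,0,0],[0,-0.008,0.74,0,0,0],[0,-0.008,0.74,0,0,0],[0,-0.008,0.74,0,0,0]]]' && python3 -m creep '[[[0,0,0,0,0,0],[0,0,0,0,0,0],[0,0,0,0,0,0],[0,0,0,0,0,0],[0,0,0,0,0,0],[0,0,0,0,0,0],[0,0,0,0,0,0],[0,0,0,0,0,0],[0,0,0,0,0,0]]]' 1 20
```

```text
time_s: 9.75
tcp_pos: [0.4399, -0.0954, 0.0375]
eef_rot: [0.001, 0.909, 0.416, 0.001]
ft_force: [-0.2, 0.8, -0.0]
opening: 1.0
grasp_force: 0.0
time_s: 10.65
tcp_pos: [0.4388, -0.0949, 0.0357]
eef_rot: [0.001, 0.909, 0.416, 0.0]
ft_force: [2.4, -3.6, -1.6]
opening: 0.504
grasp_force: 20.0
```

```bash
python3 -m creep '[[[0,0,-0.05,0,0,0],[0,0,-0.15,0,0,0],[0,0,-0.3,0,0,0],[0,0,-0.5,0,0,0],[0,0,-0.65,0,0,0],[0,0,-0.75,0,0,0],[0,0,-0.75,0,0,0],[0,0,-0.75,0,0,0],[0,0,-0.75,0,0,0]]]'
python3 - <<'E'
from h import *
s=read_state(); w=grab_frame("wrist"); cv2.imwrite("pics/w4.png",w[...,::-1])
C=cam("wrist",s);Q=rot(s["eef_rot"])
for l in (70,130): print(l,proj(C,s["tcp_pos"]+Q.apply([.0036+l/1000,0,-.0193])))
m=w.max(2)<42
for v in range(60,340,12):
    c=np.flatnonzero(m[v,250:380])+250; print(v,(c[0],c[-1],len(c)) if len(c) else 0,end='; ')
print(s["joint_pos"])
E
```

```text
time_s: 11.55
tcp_pos: [0.4367, -0.0936, 0.1832]
eef_rot: [-0.002, 0.909, 0.416, -0.001]
ft_force: [-0.2, 0.5, -4.7]
opening: 0.51
grasp_force: 20.0
70 [[315.6231 137.0381]]
130 [[315.9307 -27.0605]]
60 (np.int64(281), np.int64(346), 43); 72 (np.int64(281), np.int64(347), 44); 84 (np.int64(281), np.int64(346), 41); 96 (np.int64(282), np.int64(346), 40); 108 (np.int64(282), np.int64(346), 38); 120 (np.int64(282), np.int64(346), 38); 132 (np.int64(283), np.int64(345), 63); 144 (np.int64(280), np.int64(348), 69); 156 (np.int64(273), np.int64(354), 82); 168 (np.int64(266), np.int64(361), 96); 180 (np.int64(262), np.int64(365), 104); 192 (np.int64(261), np.int64(366), 106); 204 (np.int64(260), np.int64(367), 108); 216 (np.int64(260), np.int64(367), 107); 228 (np.int64(261), np.int64(366), 106); 240 (np.int64(261), np.int64(366), 106); 252 (np.int64(262), np.int64(366), 105); 264 (np.int64(262), np.int64(365), 104); 276 (np.int64(262), np.int64(365), 104); 288 (np.int64(259), np.int64(369), 111); 300 (np.int64(254), np.int64(374), 121); 312 (np.int64(250), np.int64(379), 130); 324 (np.int64(250), np.int64(379), 120); 336 (np.int64(250), np.int64(379), 113); [-0.4661 -0.2298  2.0772  0.      1.2988  0.2468]
```

View pics/w4.png

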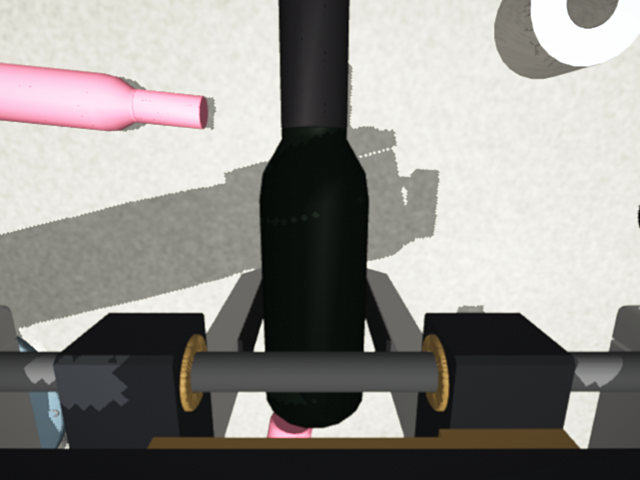

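The grip is straight: the neck is centred at column 314 and the shoulder junction is at row ~133, against 137 predicted. So the bottle's origin is about 4.5 mm ahead of the TCP. Next I carry it to the pre-insert pose.

```bash
python3 -m creep '[[[0.1,0.01,0,0,0,-0.05],[0.25,0.02,0,0,0,-0.1],[0.4,0.03,0,0,0,-0.16],[0.55,0.04,0,0,0,-0.22],[0.7,0.06,0,0,0,-0.28],[0.82,0.07,0,0,0,-0.34],[0.9,0.075,0,0,0,-0.4],[0.9,0.075,0,0,0,-0.4],[0.9,0.075,0,0,0,-0.4],[0.9,0.075,0,0,0,-0.4]]]'
cat > d.py <<'E'
import sys
from h import *
o=np.array([.628,.189]);a=np.radians(-4.5);b=.0045
def d(y,z,x=0):
    s=read_state();ax=rot(s["eef_rot"]).as_matrix();e=R.from_euler('z',a).as_matrix()
    t=np.r_[o,0]+e@np.array([x,y-b,z-.0193])
    v=ax.T@(t-s["tcp_pos"]); f=np.eye(3); f[:,0]=e[:,1];f[:,1]=e[:,0];f[:,2]=[0,0,-1]
    loc=e.T@(s["tcp_pos"]-np.r_[o,0])
    print("units shift",v/.2,"turn",R.from_matrix(ax.T@f).as_rotvec()/(np.pi/2),"bottle local mm",(loc+[0,b,.0193])*1e3)
d(*map(float,sys.argv[1:]))
E
python3 d.py -.1 .15
```

```text
time_s: 12.6
tcp_pos: [0.5664, 0.0314, 0.1846]
eef_rot: [-0.001, 0.737, 0.676, -0.001]
ft_force: [-0.4, -0.5, -3.5]
opening: 0.504
grasp_force: 20.0
units shift [0.2891 0.2436 0.269 ] turn [-0.0012  0.0001 -0.005 ] bottle local mm [ -49.0732 -157.4283  203.897 ]
```

```bash
python3 -m creep '[[[0.1,0.1,0.05,0,0,-0.005],[0.2,0.2,0.15,0,0,-0.005],[0.29,0.244,0.25,0,0,-0.005],[0.29,0.244,0.27,0,0,-0.005],[0.29,0.244,0.27,0,0,-0.005],[0.29,0.244,0.27,0,0,-0.005],[0.29,0.244,0.27,0,0,-0.005]]]'; python3 d.py -.1 .0885
```

```text
time_s: 13.3
tcp_pos: [0.6212, 0.0847, 0.1329]
eef_rot: [0.001, 0.734, 0.679, 0.001]
ft_force: [0.4, -0.3, -3.9]
opening: 0.506
grasp_force: 20.0
units shift [ 0.0001 -0.0078  0.3185] turn [0.0014 0.0001 0.0003] bottle local mm [   1.4312 -100.0041  152.2057]
```

```bash
python3 -m creep '[[[0,-0.007,0.1,0,0,0],[0,-0.007,0.2,0,0,0],[0,-0.007,0.28,0,0,0],[0,-0.007,0.318,0,0,0],[0,-0.007,0.318,0,0,0],[0,-0.007,0.318,0,0,0],[0,-0.007,0.318,0,0,0],[0,-0.007,0.318,0,0,0]]]'; python3 d.py -.003 .0885
```

```text
time_s: 14.1
tcp_pos: [0.6201, 0.0857, 0.0689]
eef_rot: [0.001, 0.734, 0.679, 0.001]
ft_force: [-0.4, 0.3, -4.1]
opening: 0.504
grasp_force: 20.0
units shift [ 0.4805 -0.0005 -0.0014] turn [ 0.0011 -0.      0.0012] bottle local mm [  0.2708 -99.0928  88.2054]
```

```bash
python3 -m creep '[[[0.05,0,0,0,0,0],[0.13,0,0,0,0,0],[0.22,0,0,0,0,0],[0.31,0,0,0,0,0],[0.39,0,0,0,0,0],[0.44,0,0,0,0,0],[0.45,0,0,0,0,0],[0.45,0,0,0,0,0],[0.45,0,0,0,0,0],[0.45,0,0,0,0,0]]]'; python3 d.py 0 .0885
```

```text
time_s: 15.1
tcp_pos: [0.6264, 0.1748, 0.0678]
eef_rot: [0.0, 0.734, 0.679, -0.0]
ft_force: [0.5, -0.9, -4.1]
opening: 0.504
grasp_force: 20.0
units shift [ 0.0491  0.0025 -0.0068] turn [-0.      0.0001  0.0005] bottle local mm [-0.4923 -9.8305 87.1393]
```

```bash
python3 -m creep '[[[0.01,0.002,0,0,0,0],[0.02,0.002,0,0,0,0],[0.03,0.002,0,0,0,0],[0.036,0.002,0,0,0,0],[0.04,0.002,0,0,0,0],[0.04,0.002,0,0,0,0],[0.04,0.002,0,0,0,0],[0.04,0.002,0,0,0,0]]]'; python3 d.py 0 .070;  python3 -m creep '[[[0.003,0,0,0,0,0],[0.006,0,0,0,0,0],[0.009,0,0,0,0,0],[0.009,0,0,0,0,0],[0.009,0,0,0,0,0],[0.009,0,0,0,0,0]]]';python3 d.py 0 .070
```

```text
time_s: 15.9
tcp_pos: [0.6273, 0.1833, 0.0678]
eef_rot: [0.0, 0.734, 0.679, -0.0]
ft_force: [-0.8, -0.1, -4.1]
opening: 0.504
grasp_force: 20.0
units shift [0.0061 0.0011 0.0857] turn [-0.      0.      0.0011] bottle local mm [-0.2243 -1.211  87.1465]
time_s: 16.5
tcp_pos: [0.6275, 0.1852, 0.0678]
eef_rot: [0.0, 0.734, 0.679, -0.0]
ft_force: [-0.3, -0.5, -3.2]
opening: 0.508
grasp_force: 20.0
units shift [-0.0033  0.0012  0.0857] turn [-0.      0.      0.0012] bottle local mm [-0.2402  0.6538 87.1483]
```

```bash
for i in 1; do python3 -m creep '[[[0.003,0,0,0,0,0],[0.006,0,0,0,0,0],[0.006,0,0,0,0,0],[0.006,0,0,0,0,0]]]'; done; python3 d.py 0 .070;  python3 -m creep '[[[0.003,0,0,0,0,0],[0.006,0,0,0,0,0],[0.006,0,0,0,0,0],[0.006,0,0,0,0,0]]]'; python3 d.py 0 .07
```

```text
time_s: 16.9
tcp_pos: [0.6275, 0.1864, 0.0678]
eef_rot: [-0.0, 0.734, 0.679, -0.0]
ft_force: [-1.0, -1.1, -3.5]
opening: 0.505
grasp_force: 20.0
units shift [-0.0093  0.0012  0.0857] turn [-0.      0.      0.0012] bottle local mm [-0.2465  1.8679 87.134 ]
time_s: 17.3
tcp_pos: [0.6276, 0.1866, 0.0677]
eef_rot: [0.0, 0.734, 0.679, -0.001]
ft_force: [-1.5, -4.5, -3.8]
opening: 0.502
grasp_force: 20.0
units shift [-0.01    0.0011  0.0849] turn [-0.0003  0.0011  0.0011] bottle local mm [-0.2231  2.0252 86.985 ]
```

Contact with the stop plate is felt (−4.5 N in y). I'll back off about 1.5 mm and lower gently.

```bash
python3 -m creep '[[[-0.008,0.001,0,0,0,0],[-0.008,0.001,0.015,0,0,0],[-0.008,0.001,0.03,0,0,0],[-0.008,0.001,0.045,0,0,0],[-0.008,0.001,0.06,0,0,0],[-0.008,0.001,0.07,0,0,0],[-0.008,0.001,0.075,0,0,0],[-0.008,0.001,0.075,0,0,0],[-0.008,0.001,0.075,0,0,0]]]';python3 d.py 0 .07
```

```text
time_s: 18.2
tcp_pos: [0.6279, 0.186, 0.053]
eef_rot: [0.0, 0.734, 0.679, 0.0]
ft_force: [0.3, 0.1, -3.3]
opening: 0.506
grasp_force: 20.0
units shift [-0.0074 -0.0005  0.0113] turn [ 0.0002 -0.0001  0.0011] bottle local mm [ 0.0901  1.4838 72.2619]
```

```bash
python3 -m creep '[[[-0.001,0,0.004,0,0,0],[-0.001,0,0.007,0,0,0],[-0.001,0,0.007,0,0,0],[-0.001,0,0.007,0,0,0]]]'; python3 -m creep '[[[0,0,0.003,0,0,0],[0,0,0.005,0,0,0],[0,0,0.005,0,0,0],[0,0,0.005,0,0,0]]]'; python3 d.py 0 .07
```

```text
time_s: 18.6
tcp_pos: [0.6283, 0.1858, 0.052]
eef_rot: [0.0, 0.734, 0.679, 0.001]
ft_force: [1.2, 0.4, -1.2]
opening: 0.508
grasp_force: 20.0
time_s: 19.0
tcp_pos: [0.6287, 0.1858, 0.0515]
eef_rot: [0.001, 0.734, 0.679, 0.001]
ft_force: [2.4, -0.4, 4.1]
opening: 0.504
grasp_force: 20.0
units shift [-0.0068 -0.0049  0.004 ] turn [ 0.0014 -0.0002  0.0011] bottle local mm [ 0.9694  1.3672 70.7939]
```

```bash
python3 -m creep '[[[0,0.003,0,0,0,0],[0,0.003,0,0,0,0]]]' - 5; python3 -m creep '[[[0,0.003,0,0,0,0],[0,0.003,0,0,0,0],[0,0.003,0,0,0,0],[0,0.003,0,0,0,0],[0,0.003,0,0,0,0],[0,0.003,0,0,0,0]]]' -1; python3 -m creep '[[[0,0,-0.1,0,0,0],[0,0,-0.3,0,0,0],[0,0,-0.5,0,0,0],[0,0,-0.7,0,0,0],[-0.3,0,-0.9,0,0,0],[-0.5,0,-1,0,0,0],[-0.5,0,-1,0,0,0],[-0.5,0,-1,0,0,0],[-0.5,0,-1,0,0,0],[-0.5,0,-1,0,0,0]]]'
python3 - <<'E'
from h import *
import pickle
s=read_state(); w=grab_frame("wrist"); pickle.dump(s,open("w5.pkl","wb"));sc=grab_frame("scene");t=grab_frame("top")
cv2.imwrite("pics/w5.png",w[...,::-1])
A=cv2.resize(w[...,::-1],(533,400));B=cv2.resize(t[150:250,200:264,::-1],(256,400));cv2.imwrite("pics/w5c.png",np.hstack([A,B]))
C=cam("wrist",s);e=R.from_euler('z',np.radians(-4.5))
X=np.array([[0,70,70],[0,130,70],[0,131.5,90],[-22,131.5,90],[0,45,70],[0,-55,70]])/1000
print((proj(C,np.array([.628,.189,0])+e.apply(X))*.833).round(0).tolist())
E
```

```text
time_s: 19.2
tcp_pos: [0.629, 0.1858, 0.0509]
eef_rot: [0.0, 0.734, 0.679, 0.001]
ft_force: [3.4, -1.2, 3.5]
opening: 0.507
grasp_force: 5.0
time_s: 19.8
tcp_pos: [0.6287, 0.1857, 0.0503]
eef_rot: [-0.0, 0.734, 0.679, -0.0]
ft_force: [0.7, -0.5, 0.2]
opening: 0.979
grasp_force: 0.0
time_s: 20.8
tcp_pos: [0.6204, 0.0873, 0.2485]
eef_rot: [-0.001, 0.733, 0.68, -0.001]
ft_force: [-0.6, 0.4, -0.1]
opening: 0.998
grasp_force: 0.0
[[263.0, 22.0], [263.0, -45.0], [263.0, -58.0], [240.0, -58.0], [263.0, 48.0], [262.0, 142.0]]
```

View pics/w5c.png

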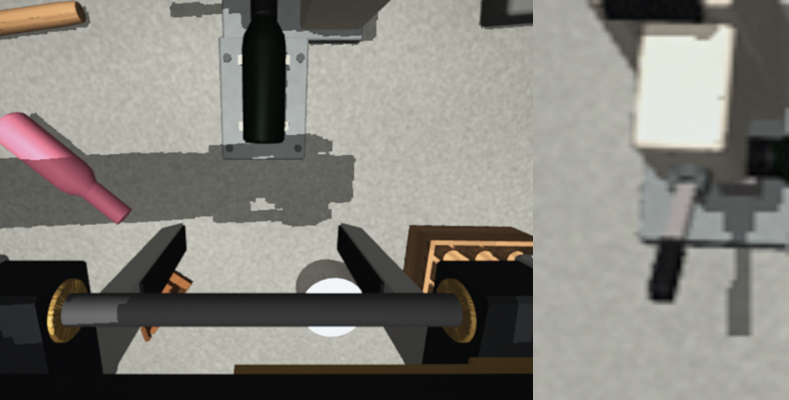

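The slim lies in both rests with its bottom end at row 142, as predicted, and its neck goes in under the head. The lever is still up. Next I go back to the lever handle.

```bash
python3 -m creep '[[[0,-0.2,-0.2,0,0,-0.09],[0,-0.4,-0.4,0,0,-0.18],[0.05,-0.6,-0.5,0,0,-0.27],[0.2,-0.6,-0.5,0,0,-0.36],[0.4,-0.6,-0.5,0,0,-0.45],[0.6,-0.6,-0.5,0,0,-0.54],[0.8,-0.6,-0.5,0,0,-0.63],[1,-0.6,-0.5,0,0,-0.72],[1,-0.6,-0.5,0,0,-0.81],[1,-0.6,-0.5,0,0,-0.9],[1,-0.6,-0.5,0,0,-1],[1,-0.6,-0.5,0,0,-1]]]'
python3 - <<'E'
from h import *
s=read_state();ax=rot(s["eef_rot"]).as_matrix();v=ax.T@(np.array([.5165,.3068,.197])-s["tcp_pos"]);print(v/.2,np.degrees(np.arctan2(ax[1,1],ax[0,1])))
E
```

```text
time_s: 22.15
tcp_pos: [0.5166, 0.2953, 0.3498]
eef_rot: [-0.0, 0.038, 0.999, -0.0]
ft_force: [1.2, 0.2, 0.7]
opening: 1.002
grasp_force: 0.0
[0.0039 0.0577 0.764 ] 85.67129571193544
```

```bash
python3 -m creep '[[[0.004,0.058,0.15,0,0,0],[0.004,0.058,0.35,0,0,0],[0.004,0.058,0.55,0,0,0],[0.004,0.058,0.7,0,0,0],[0.004,0.058,0.764,0,0,0],[0.004,0.058,0.764,0,0,0],[0.004,0.058,0.764,0,0,0]]]' && python3 -m creep '[[[0.004,0,0,0,0,0],[0.004,0,0,0,0,0],[0.004,0,0,0,0,0],[0.004,0,0,0,0,0],[0.004,0,0,0,0,0],[0.004,0,0,0,0,0],[0.004,0,0,0,0,0],[0.004,0,0,0,0,0],[0.004,0,0,0,0,0],[0.004,0,0,0,0,0],[0.004,0,0,0,0,0],[0.004,0,0,0,0,0]]]' 1 20
```

```text
time_s: 22.85
tcp_pos: [0.5179, 0.3066, 0.1993]
eef_rot: [0.001, 0.039, 0.999, 0.0]
ft_force: [-0.1, -0.1, 0.2]
opening: 0.996
grasp_force: 0.0
time_s: 24.05
tcp_pos: [0.5162, 0.3064, 0.1976]
eef_rot: [0.0, 0.038, 0.999, 0.0]
ft_force: [0.2, 0.6, -1.0]
opening: 0.169
grasp_force: 20.0
```

```bash
python3 -m creep '[[[0.016,0,0.03,0,0,0],[0.029,0,0.057,0,0,0],[0.042,0,0.097,0,0,0],[0.054,0,0.138,0,0,0],[0.06,0,0.18,0,0,0],[0.063,0,0.222,0,0,0],[0.06,0,0.265,0,0,0],[0.054,0,0.307,0,0,0],[0.046,0,0.338,0,0,0],[0.037,0,0.368,0,0,0],[0.037,0,0.368,0,0,0]]]' && python3 -m creep '[[[-0.008,0,0.02,0,0,0],[-0.017,0,0.039,0,0,0],[-0.022,0,0.05,0,0,0],[-0.027,0,0.06,0,0,0],[-0.027,0,0.06,0,0,0],[-0.027,0,0.06,0,0,0]]]'
```

```text
time_s: 25.15
tcp_pos: [0.5084, 0.307, 0.1225]
eef_rot: [-0.001, 0.038, 0.999, 0.0]
ft_force: [-1.4, 4.1, -1.8]
opening: 0.167
grasp_force: 20.0
time_s: 25.75
tcp_pos: [0.5136, 0.3066, 0.1115]
eef_rot: [-0.001, 0.038, 0.999, 0.0]
ft_force: [-4.4, 3.6, -0.1]
opening: 0.167
grasp_force: 20.0
```

```bash
python3 -m creep '[[[-0.005,0,0.01,0,0,0],[-0.01,0,0.02,0,0,0],[-0.01,0,0.03,0,0,0],[-0.01,0,0.03,0,0,0]]]'
python3 - <<'E'
from h import *
t=grab_frame("top");cv2.imwrite("pics/t6.png",cv2.resize(t[110:250,200:330,::-1],None,fx=4.2,fy=4.2,interpolation=cv2.INTER_CUBIC))
E
```

```text
time_s: 26.15
tcp_pos: [0.5153, 0.3065, 0.1096]
eef_rot: [-0.002, 0.038, 0.999, -0.0]
ft_force: [-15.3, -1.0, 21.8]
opening: 0.168
grasp_force: 20.0
```

The end stop is felt (about 22 N). Release, lift, and check.

```bash
python3 -m creep '[[[0.005,0,-0.015,0,0,0],[0.005,0,-0.015,0,0,0],[0.005,0,-0.015,0,0,0],[0.005,0,-0.015,0,0,0],[0.005,0,-0.015,0,0,0],[0.005,0,-0.015,0,0,0],[0.005,0,-0.015,0,0,0]]]' -1 && python3 -m creep '[[[0,0,-0.2,0,0,0],[0,0,-0.45,0,0,0],[0,0,-0.7,0,0,0],[0,0,-0.95,0,0,0],[-0.2,-0.35,-1,0,0,0],[-0.2,-0.35,-1,0,0,0],[-0.2,-0.35,-1,0,0,0],[-0.2,-0.35,-1,0,0,0],[-0.2,-0.35,-1,0,0,0]]]'
python3 - <<'E'
from h import *
import pickle
s=read_state(); w=grab_frame("wrist"); pickle.dump(s,open("w6.pkl","wb"));print(s["tcp_pos"])
cv2.imwrite("pics/w6c.png",cv2.resize(w[140:350,195:475,::-1],None,fx=2.8,fy=2.8,interpolation=cv2.INTER_CUBIC))
C=cam("wrist",s);e=R.from_euler('z',np.radians(-4.5))
def P(X): return ((proj(C,np.array([.628,.189,0])+e.apply(np.array(X)/1000))-[195,140])*2.8).round(0).tolist()
for q in (0,.05,.1,.2,.5):
    a=q-.45;d=np.array([-np.cos(a),0,np.sin(a)]);n=np.array([np.sin(a),0,np.cos(a)]);pv=np.array([-48,110,175])
    print(q,P([pv+105*d+7*n,pv+60*d+7*n]))
print("bottle",P([[0,-55,70],[0,70,70],[0,45,70]]))
E
```

```text
time_s: 26.9
tcp_pos: [0.5152, 0.3063, 0.1089]
eef_rot: [-0.0, 0.038, 0.999, -0.0]
ft_force: [0.1, -0.0, -0.2]
opening: 0.724
grasp_force: 0.0
time_s: 27.8
tcp_pos: [0.5491, 0.2342, 0.3084]
eef_rot: [-0.001, 0.038, 0.999, 0.0]
ft_force: [-0.6, 0.3, -0.0]
opening: 0.999
grasp_force: 0.0
[0.5491 0.2342 0.3084]
0 [[545.0, 38.0], [551.0, 168.0]]
0.05 [[548.0, 33.0], [553.0, 166.0]]
0.1 [[552.0, 28.0], [555.0, 165.0]]
0.2 [[559.0, 20.0], [559.0, 164.0]]
0.5 [[583.0, 17.0], [572.0, 174.0]]
bottle [[111.0, 383.0], [403.0, 384.0], [345.0, 384.0]]
```

View pics/w6c.png

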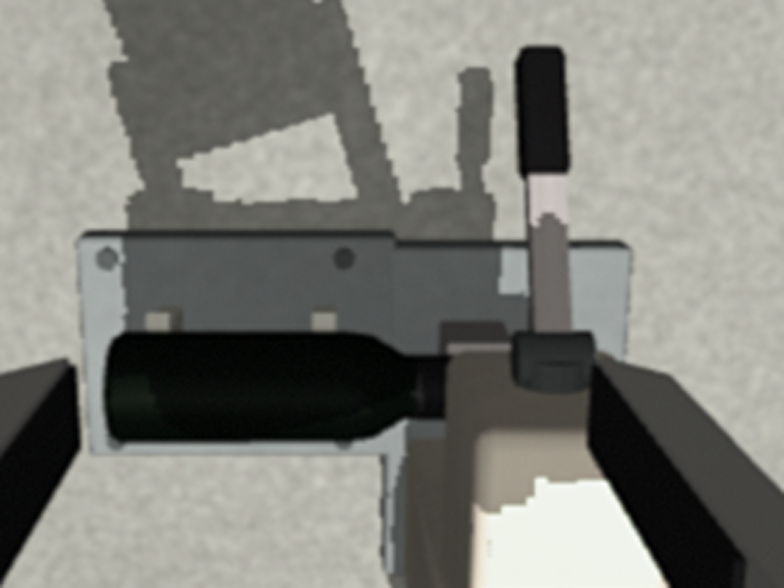

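The handle spans (541,47) to (543,175), which matches q≈0, so the lever is right down. The slim is still seated at (107–440, 387) with its neck under the foot, and the gripper is clear. Handing in.

```bash
python3 -c "
from station import *
print(finish_job())"
```

```text
the job is handed in; nothing more can be done
None
```

The job is handed in at about 28 s of the 72 s: I raised the lever, laid the slim bottle in the vee rests with its mouth about 1 mm short of the stop plate, let go of it, and swung the lever right down so the foot holds the neck. I did not touch the stout bottle or anything else.

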